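Load two sample vials behind the sprung follower of an analyser's loading track

TASK

Load the two short amber vials into the loading track: pull the sprung follower back by its black finger post until it comes up softly against the slot's end, slip the post sideways into the notch so that the follower stays parked by itself, and stand both vials in the open track. Then take the post out of the notch and ease the follower forward, without letting it snap, so that its own spring holds the two vials upright, one behind the other, against the stop. Be gentle: do not ram the post in its slot or press hard on the vials, and leave the other glassware alone.

Things in the scene. Friction and masses are not known exactly. Their poses are not given: they have to be found in the camera images.
- track: Loading track fixed to the bench: base plate 264 (x) x 74 (y) x 12 mm. Origin: centre of its underside, on the bench; x along the track, y across, z up. All x, y, z below are in this frame. Stop block at the -x end (inner face x = -117 mm, top z = 54 mm); in the middle the open channel; at the +x end a dark steel plate, 60 mm wide, top z = 44 mm, with an L-shaped slot.
- channel (a point): Centre of the stop's inner face at the channel floor (x = -117, y = 0, z = 12 mm in the track). The channel runs from here to +x, 125 mm long, 31 mm wide inside; walls 4 mm thick, top z = 36 mm, with a flared lead-in lip up to z = 43 mm (outer edges y = +-24 mm, mouth 44 mm wide). Pressing a vial with over 25 N on track, stop or follower is too hard.
- notch (a point): Middle place of the parked post's axis in the L-slot (x = 90, y = 14, z = 44 mm in the track). The lane, 15 mm wide, runs along y = 0; its notch, 14.5 mm long in x, opens to +y. The plate is screwed down anywhere within +-14 mm along x of its middle place, which is NOT reported here: find it by feel. In the middle place the post meets the slot's end at x = 92.5 mm.
- slot_end (a point): Middle place of the slot's rubber-faced end (x = 98.5, y = 0, z = 44 mm in the track; really +-14 mm, unreported, as the notch). The post enters the notch only within the last 2.5 mm before the end, or lightly pressed on it. The rubber gives 1 mm for 5 N; over 15 N between post and plate, hand on the post, is ramming.
- follower: Grey block, 14 mm thick (x), 29 wide, 36 high, axes as the track's. Origin: bottom centre of its front (-x) face. Slides along x only: rests at x = -115 mm when the track is empty, -61 mm on two vials, -30 +-14 mm parked. A spring pushes it to -x: 3.9 N at rest, 0.3 N more per 10 mm (6.5 N parked). Lightly damped: let go, it snaps; over 0.35 m/s is snapping.
- post: Finger post carried by the follower, 120 mm to +x of its origin: 12 mm steel stem in the slot, black upright grip 16 mm in diameter from z = 48 to 84 mm. Origin: on its axis at z = 12 mm. It also slides across (y) on its carriage with 1.2 N friction, no spring: y = 0 in the lane, 19 mm at the notch's bottom. From 9 mm into the notch it holds when let go.
- vial_a: Amber vial, 28 mm in diameter, 38 mm high, with a white cap 25 mm in diameter from 40 to 60 mm above its base; about 45 g. Origin: centre of its underside. Stands on the bench on the robot's side of the track.
- vial_b: The other vial, same size and make, same side of the track. The order of the two in the track is free.
- reagent: Reagent bottle 76 mm in diameter, 150 mm high, standing to the left; leave alone. Origin: centre of its underside.
- beaker: Glass beaker 70 mm in diameter, 85 mm high, to the right; leave alone. Origin: centre of its underside.
- jar: Jar 60 mm in diameter, 70 mm high, to the right; leave alone. Origin: centre of its underside.
Things that resemble listed ones, but are neither listed nor needed, are in the scene too. What is shaped like the vial_a but blue or red is not meant. Leave any blue or pink look-alike of the vial_b alone.

How it is judged (in metres and radians):
On the way, in this order (a step that is already met when the one before it is completed fails the run):
1. the follower is pulled back, its post is over 9 mm into the notch, and it stays there with the fingers off it (x of follower in the frame of track above -0.05 m and y of post in the frame of track above 0.009 m and contact force between the fingers and post below 0.05 N and linear speed of follower below 0.02 m/s), for 0.3 s.
2. both vials stand upright on the channel floor in front of the parked follower, let go (x of follower in the frame of track above -0.05 m and y of post in the frame of track above 0.009 m and x of vial_a in the frame of track between -0.112 and -0.025 m and y of vial_a in the frame of track between -0.005 and 0.005 m and z of vial_a in the frame of track between 0.008 and 0.017 m and angle between each of vial_a, vial_b's own z axis and vertical below 0.12 rad and x of vial_b in the frame of track between -0.112 and -0.025 m and y of vial_b in the frame of track between -0.005 and 0.005 m and z of vial_b in the frame of track between 0.008 and 0.017 m and contact force between the fingers and vial_a below 0.05 N and contact force between the fingers and vial_b below 0.05 N), for 0.2 s.
At the end, for the whole second after the job is handed in: Both vials stand in the channel (within 0.12 rad of upright, 5 mm of its centre line), the first at the stop, the second behind it; the follower presses on them with over 1 N, its origin at x = -64.5 to -57.5 mm in the track; the post is within 5 mm of the lane's centre; all at rest (x of vial_a in the frame of track between -0.108 and -0.07 m and y of vial_a in the frame of track between -0.005 and 0.005 m and z of vial_a in the frame of track between 0.008 and 0.017 m and angle between each of vial_a, vial_b's own z axis and vertical below 0.12 rad and x of vial_b in the frame of track between -0.108 and -0.07 m and y of vial_b in the frame of track between -0.005 and 0.005 m and z of vial_b in the frame of track between 0.008 and 0.017 m and x of follower in the frame of track between -0.0645 and -0.0575 m and y of post in the frame of track between -0.005 and 0.005 m and (contact force between follower and vial_a above 1 N or contact force between follower and vial_b above 1 N) and linear speed of each of follower, vial_a, vial_b below 0.02 m/s); the robot touches nothing.
It fails at once if the hand rams the post in its slot (over 15 N between the post and the slotted plate while the fingers are on the post) (contact force between post and track above 15 N and contact force between the fingers and post above 0.5 N).
It fails at once if a vial is pressed with over 25 N against the track, the stop or the follower (contact force between any of vial_a, vial_b and track above 25 N).
It fails at once if the follower snaps (faster than 0.35 m/s) (linear speed of follower above 0.35 m/s).
It fails at once if a bystander is moved by over 20 mm (distance of any of reagent, beaker, jar from where it was at the start of the episode above 0.02 m).
It also fails if it takes over 72 s, if anything falls off the work surface, if the arm or the gripper's body presses on something with over 40 N, if the wrist force passes 120 N, or if a joint passes its speed limit or range.

ROBOT

A 6-joint arm with a two-finger parallel gripper is mounted at the origin on the work surface. World frame = base frame: x ahead of the robot, y to its left, z up, the work surface at z = 0. Lengths are in m, angles in degrees, forces in N, time in s.
With the tool pointing down it reaches from about 0.25 to 0.775 m from the base axis. Payload 4 kg.
Tool frame: the origin (TCP) lies between the finger pads; the fingertips stand 22 mm ahead of it and the grasp point (between the pads) lies 3 mm ahead of it; z points along the fingers, y is the line along which they close (so a half turn about z gives the same grasp; the last joint's range is limited). The gripper opens to 94 mm and grips with 3 to 60 N. Pads are 16 mm wide; open, the fingers measure 119 mm over their backs; the gripper's body (75 mm by 177 mm) begins 78 mm behind the grasp point.
Start: joints at [66.973, 4.996, 78.535, -0, 96.463, -5.907], TCP at [0.162, 0.526, 0.228] pointing down, gripper open.
Joint ranges: [-177.83, 177.83], [-43.37, 116.18], [15.69, 146.23], [-61.86, 241.86], [9.47, 152.12], [-147.06, 147.06]. Speed limits (degrees/s): [159.86, 159.86, 180, 180, 180, 180].

INTERFACE

Orientations are given as [roll, pitch, yaw] about the fixed x, y, z axes, in that order (R = Rz(yaw) Ry(pitch) Rx(roll)).
In Python, from bench import bot, eyes gives the robot as it stands. The module is installed in compiled form; this text tells all that it offers.
- The arm moves only by the tool jog_arm, never from a script. Its argument "steps" is a list of rows, each an object with "linear": the shift along the tool's x, y, z each as a share of 250 mm, from -1 to 1, a list of three; "twist": the turn about the tool's z as a share of 2 pi rad, from -1 to 1. In form: [{"linear": [dx, dy, dz], "twist": twist}, ...]. A call has 1 to 10 rows; each row is the pose to reach, as a shift and turn from the pose commanded when the call began, along the tool's axes at that moment, turning the shorter way round; what a row does not reach only later rows make up. A row lasts 1/12 s, in which the tool goes at most 41.7 mm and 7.16 degrees, less where a joint would pass 70% of its speed; a pose out of reach is approached as far as the arm can. A call with a number of a shift or a turn outside -1 to 1 is refused whole. A call with a gripper value outside its range is refused whole. "grip" is the closure, from 0 (fully open) to 1 (shut), set as the call begins (left out, the last holds). The fingers move at their own pace and stop on an object; "squeeze" is the grip in N (left out, the last holds). Time passes only in rows, so rows that repeat a pose let the fingers close. It gives the time, the measured TCP pose, the force, the opening and the grip force at its end, in the units of the state.
- bot.observe(): the state, without advancing time (a new reading comes with each control period).
- eyes.grab_frame(name): name is "scene" or "top" or "wrist"; returns the picture (400x640x3 uint8, blue, green, red); there is no depth.
- eyes.camera_model(name): a dict with "camera_matrix" (3x3 intrinsics, pixels), "R" (3x3) and "t" (3): a world point X has camera coordinates R X + t. Camera axes: x right, y down, z forward; pixel columns grow to the right and rows downward; lengths in m; the calibration is good to about 2 mm. A picture is of the moment at which its call begins: read the wrist's pose just before it. camera_model takes no time and is no camera call; for the wrist camera it gives the pose at the moment of the call.
- bot.sign_off(): hands the job in; it is judged then, once.
The state is a dict: "time_s": time; "qpos": joint angles; "qd": joint speeds; "joint_efforts": joint torques, N m; "eef_pos": TCP position; "tool_rot": TCP orientation; "contact_force": force on the tool from outside, world axes, zero at the start; "torque": the same for the moment, N m; "width": opening from 0.0 (shut) to 1.0 (fully open); "grasp_force": force on a finger pad.
Only numpy, scipy, OpenCV 4.12 (cv2) and the standard library are available. Lean on these libraries where they do the work, as an engineer would, in place of code of your own. Each camera call takes 0.05 s, during which the arm holds its last target. There are 200 camera calls.

## Working session

There is one attempt and no reset: what is moved stays moved. The work goes in short steps, Python scripts to look and compute and a tool call to move; the robot and the scene stay as the last step left them, time stands still between calls to the robot, and variables do not carry over. Pictures are saved under pics/ and viewed, at most 10 in all, crops included, and the job is handed in when it is done.

Besides the shell and the picture viewer there is one more tool, called after ">>>" as name([rows], argument=value, ...), one row to a line, values as JSON. jog_arm: Moves the arm, as the interface text tells. Shift numbers are shares of 250 mm and turn numbers shares of 2 pi rad, none past 1 either way. Its arguments: {"type":"object","properties":{"steps":{"type":"array","items":{"type":"object","properties":{"linear":{"type":"array","items":{"type":"number"}},"twist":{"type":"number"}}}},"grip":{"type":"number"},"squeeze":{"type":"number"}},"required":["steps"]}

```bash
mkdir -p pics
python3 - <<'E'
from bench import bot, eyes
import cv2
print(bot.observe())
for n in ("top","scene"):
    cv2.imwrite(f"pics/{n}0.png", eyes.grab_frame(n)); print(n, eyes.camera_model(n))
E
```

```text
{'time_s': 0.0, 'qpos': array([ 6.69718382e+01,  5.03717414e+00,  7.86211782e+01,  7.12684718e-04,
        9.64633025e+01, -5.90696451e+00]), 'qd': array([-0.00838331,  0.00079055, -0.02772195,  0.00588203,  0.00450274,
       -0.0416136 ]), 'joint_efforts': array([-1.85209741e-03, -3.40173161e+01, -3.02428973e+01,  7.15152360e-02,
        3.30972578e-02, -1.94105492e-04]), 'eef_pos': array([0.16172358, 0.52517632, 0.22635417]), 'tool_rot': array([-1.79879064e+02, -1.32244751e-02,  1.62878868e+02]), 'contact_force': array([ 0.36499416, -0.22313094, -0.32502525]), 'torque': array([ 0.00236219, -0.02454937,  0.00930758]), 'grasp_force': 0.0, 'width': 0.9974836953545443}
top {'camera_matrix': array([[400.39968646,   0.        , 319.56039362],
       [  0.        , 400.39968646, 203.64432632],
       [  0.        ,   0.        ,   1.        ]]), 'R': array([[ 0.00109176, -0.99990268,  0.01390818],
       [-0.99827325, -0.00190662, -0.05871017],
       [ 0.05873098, -0.01382006, -0.99817818]]), 't': array([-0.00463442,  0.55820987,  1.25300595])}
scene {'camera_matrix': array([[496.72033125,   0.        , 315.72006085],
       [  0.        , 496.72033125, 197.38685073],
       [  0.        ,   0.        ,   1.        ]]), 'R': array([[-0.82624487,  0.56301214,  0.01835078],
       [ 0.29020723,  0.45336062, -0.8427597 ],
       [-0.48280346, -0.69100035, -0.53797707]]), 't': array([ 0.44559227, -0.09417827,  1.55272727])}
```

View pics/top0.png

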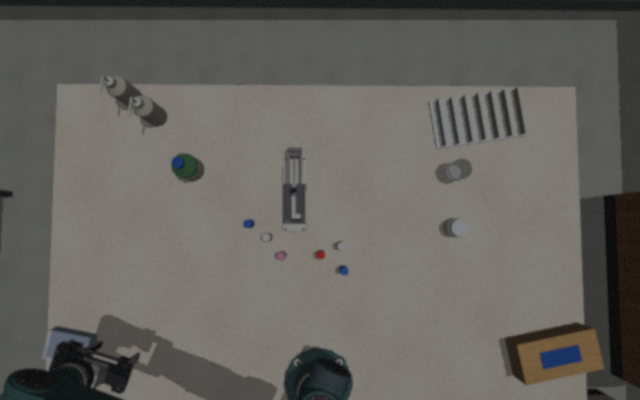

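View pics/scene0.png

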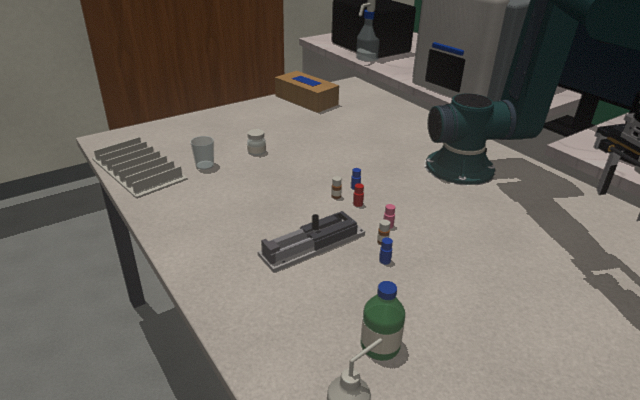

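The top view shows the track at (293,148)–(293,230). The stop is at the far end and the slotted plate is nearest the robot, with the L opening to the right (world -y). Vial candidates in the top view: white caps at (266,237) and (340,245), blue at (248,224) and (343,270), pink at (281,255), red at (320,254). By the description I choose the two white-capped ones, which look amber in the scene view at (384,232) and (336,187). I'll check both in one close crop.

Run:
```python
import cv2,numpy as np
t=cv2.imread("pics/top0.png")[140:280,230:360]; s=cv2.imread("pics/scene0.png")[160:275,255:405]
a=cv2.resize(t,None,fx=4,fy=4,interpolation=cv2.INTER_CUBIC)[:560]
b=cv2.resize(s,None,fx=1.85,fy=1.85,interpolation=cv2.INTER_CUBIC)
c=np.zeros((560,520+278,3),np.uint8);c[:,:520]=a;c[:b.shape[0],520:520+min(278,b.shape[1])]=b[:,:278]
c=cv2.convertScaleAbs(c,alpha=1.5)
cv2.imwrite("pics/crop.png",c)
```

```text
(no output)
```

View pics/crop.png

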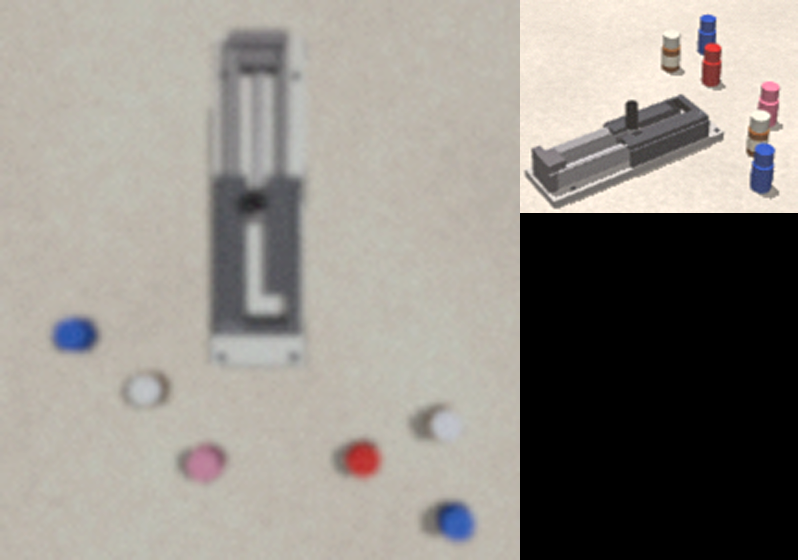

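The crop confirms amber bodies with white caps and labels at crop (145,388) and (445,425), i.e. top-view (266,237) and (341,246). The post top is at crop (252,201), and the track's near edge runs from (211,363) to (303,363).

```bash
cat > h.py <<'E'
import numpy as np, cv2
from bench import bot, eyes
def ray(m,uv,z):
    K,R,t=(np.asarray(m[k]) for k in("camera_matrix","R","t"))
    c=-R.T@t; d=R.T@np.linalg.inv(K)@np.array([uv[0],uv[1],1.]); return c+d*(z-c[2])/d[2]
def proj(m,X):
    K,R,t=(np.asarray(m[k]) for k in("camera_matrix","R","t"))
    p=K@(R@np.asarray(X)+t); return p[:2]/p[2]
def st():
    o=bot.observe(); print({k:np.round(o[k],4) for k in("time_s","eef_pos","tool_rot","contact_force","width","grasp_force")}); return o
E
python3 - <<'E'
from h import *
m=eyes.camera_model("top")
for n,c,z in [("capL",(145,388),.06),("capR",(445,425),.06),("post",(252,201),.084),("nearL",(211,363),.012),("nearR",(303,363),.012),("stopL",(229,31),.054),("stopR",(289,31),.054),("plateNL",(211,333),.044),("plateNR",(301,333),.044),("plateFL",(211,179),.044),("plateFR",(303,179),.044),("pink",(205,462),.06),("red",(363,460),.06),("blueR",(456,522),.06),("blueL",(75,335),.06)]:
    print(n,ray(m,(230+(c[0]+.5)/4-.5,140+(c[1]+.5)/4-.5),z).round(4))
for x in ([.162,.526],): print()
E
```

```text
capL [0.4549 0.16   0.06  ]
capR [ 0.427  -0.0682  0.06  ]
post [0.5955 0.0781 0.084 ]
nearL [0.4735 0.1138 0.012 ]
nearR [0.4736 0.041  0.012 ]
stopL [0.7305 0.0982 0.054 ]
stopR [0.7306 0.0517 0.054 ]
plateNL [0.4969 0.1114 0.044 ]
plateNR [0.497  0.0419 0.044 ]
plateFL [0.6163 0.1122 0.044 ]
plateFR [0.6165 0.0408 0.044 ]
pink [0.3989 0.114  0.06  ]
red [ 0.4005 -0.0058  0.06  ]
blueR [ 0.3537 -0.0764  0.06  ]
blueL [0.4951 0.2135 0.06  ]
```

```bash
cat >> h.py <<'E'
def go(x,y,z,yaw=None):
    "tool-axis shares for a move to a measured pose"
    o=st(); p=o["eef_pos"]; w=o["tool_rot"][2]; a=np.radians(w); d=np.array([x,y,z])-p
    R=np.array([[np.cos(a),np.sin(a),0],[np.sin(a),-np.cos(a),0],[0,0,-1]]) # columns tool x,y,z
    tw=0 if yaw is None else -((yaw-w+180)%360-180)/360
    print("linear",(R.T@d/.25).round(4),"twist",round(tw,4),"rows",round(np.linalg.norm(d)/.0417,1),round(abs(tw)*360/7.16,1))
E
python3 - <<'E'
from h import *
o=st(); m=eyes.camera_model("wrist"); R=np.array(m["R"]);c=-R.T@m["t"]
a=np.radians(o["tool_rot"][2]);T=np.array([[np.cos(a),np.sin(a),0],[np.sin(a),-np.cos(a),0],[0,0,-1]])
print("cam in tool",T.T@(c-o["eef_pos"]),"axis in tool",(T.T@R.T).round(3),m["camera_matrix"][0])
go(.36,.30,.30,126); go(.53,.14,.32,90)
E
```

```text
{'time_s': np.float64(0.1), 'eef_pos': array([0.1618, 0.5252, 0.2264]), 'tool_rot': array([-1.798900e+02, -1.220000e-02,  1.628795e+02]), 'contact_force': array([ 0.3029,  0.1549, -0.3923]), 'width': np.float64(0.9997), 'grasp_force': np.float64(0.0)}
cam in tool [ 7.82838973e-02  1.24411587e-04 -1.57430255e-01] axis in tool [[-0.    -0.963 -0.27 ]
 [ 1.     0.    -0.002]
 [ 0.002 -0.27   0.963]] [340.46661753   0.         323.36732638]
{'time_s': np.float64(0.1), 'eef_pos': array([0.1618, 0.5252, 0.2264]), 'tool_rot': array([-1.798900e+02, -1.220000e-02,  1.628795e+02]), 'contact_force': array([ 0.3029,  0.1549, -0.3923]), 'width': np.float64(0.9997), 'grasp_force': np.float64(0.0)}
linear [-1.023  -0.6275 -0.2942] twist 0.1024 rows 7.4 5.2
{'time_s': np.float64(0.1), 'eef_pos': array([0.1618, 0.5252, 0.2264]), 'tool_rot': array([-1.798900e+02, -1.220000e-02,  1.628795e+02]), 'contact_force': array([ 0.3029,  0.1549, -0.3923]), 'width': np.float64(0.9997), 'grasp_force': np.float64(0.0)}
linear [-1.8613 -1.039  -0.3742] twist 0.2024 rows 13.0 10.2
```

>>> jog_arm([
  {"linear": [-0.96, -0.54, 0], "twist": 0.1},
  {"linear": [-0.96, -0.54, 0], "twist": 0.1},
  {"linear": [-0.96, -0.54, 0], "twist": 0.1},
  {"linear": [-0.96, -0.54, 0], "twist": 0.1},
  {"linear": [-0.96, -0.54, 0], "twist": 0.1},
  {"linear": [-0.96, -0.54, 0], "twist": 0.1},
  {"linear": [-0.96, -0.54, 0], "twist": 0.1},
  {"linear": [-0.96, -0.54, 0], "twist": 0.1},
])

```text
time_s: 0.77
eef_pos: [0.3542, 0.3225, 0.2269]
tool_rot: [-180.0, 0.1, 126.5]
contact_force: [-0.2, 0.4, -0.7]
width: 1.004
grasp_force: 0.0
```

```bash
python3 -c "
from h import *
go(.58,.08,.2,90)"
```

```text
{'time_s': np.float64(0.7667), 'eef_pos': array([0.3542, 0.3225, 0.2269]), 'tool_rot': array([-1.799559e+02,  1.244000e-01,  1.265041e+02]), 'contact_force': array([-0.1859,  0.4205, -0.6864]), 'width': np.float64(1.0039), 'grasp_force': np.float64(0.0)}
linear [-1.3169  0.1489  0.1077] twist 0.1014 rows 8.0 5.1
```

>>> jog_arm([
  {"linear": [-0.95, 0.11, 0.1], "twist": 0.1014},
  {"linear": [-0.95, 0.11, 0.1], "twist": 0.1014},
  {"linear": [-0.95, 0.11, 0.1], "twist": 0.1014},
  {"linear": [-0.95, 0.11, 0.1], "twist": 0.1014},
  {"linear": [-0.95, 0.11, 0.1], "twist": 0.1014},
  {"linear": [-0.95, 0.11, 0.1], "twist": 0.1014},
  {"linear": [-0.95, 0.11, 0.1], "twist": 0.1014},
])

```text
time_s: 1.35
eef_pos: [0.5184, 0.1488, 0.2003]
tool_rot: [-179.9, 0.1, 90.0]
contact_force: [0.0, -0.2, -0.7]
width: 0.999
grasp_force: 0.0
```

```bash
python3 -c "
from h import *
go(.58,.08,.2,90)"
```

```text
{'time_s': np.float64(1.35), 'eef_pos': array([0.5184, 0.1488, 0.2003]), 'tool_rot': array([-1.798899e+02,  1.368000e-01,  9.003350e+01]), 'contact_force': array([ 0.0041, -0.1962, -0.6731]), 'width': np.float64(0.9988), 'grasp_force': np.float64(0.0)}
linear [-0.2755  0.2464  0.0011] twist 0.0001 rows 2.2 0.0
```

>>> jog_arm([
  {"linear": [-0.276, 0.246, 0], "twist": 0},
  {"linear": [-0.276, 0.246, 0], "twist": 0},
  {"linear": [-0.276, 0.246, 0], "twist": 0},
  {"linear": [-0.276, 0.246, 0], "twist": 0},
  {"linear": [-0.276, 0.246, 0], "twist": 0},
], grip=0.45, squeeze=12)

```text
time_s: 1.77
eef_pos: [0.5774, 0.0851, 0.2019]
tool_rot: [-179.9, -0.1, 90.4]
contact_force: [-1.1, 0.8, -0.3]
width: 0.684
grasp_force: 0.0
```

Run:
```python
from h import *
st(); m=eyes.camera_model("wrist"); im=eyes.grab_frame("wrist"); cv2.imwrite("pics/w0.png",im)
import pickle; pickle.dump(m,open("w0.pkl","wb"))
cv2.imwrite("pics/w0v.png",cv2.resize(im,(800,500),interpolation=cv2.INTER_CUBIC))
```

```text
{'time_s': np.float64(1.7667), 'eef_pos': array([0.5774, 0.0851, 0.2019]), 'tool_rot': array([-1.798905e+02, -7.220000e-02,  9.039710e+01]), 'contact_force': array([-1.0531,  0.7687, -0.2612]), 'width': np.float64(0.6838), 'grasp_force': np.float64(0.0)}
```

View pics/w0v.png

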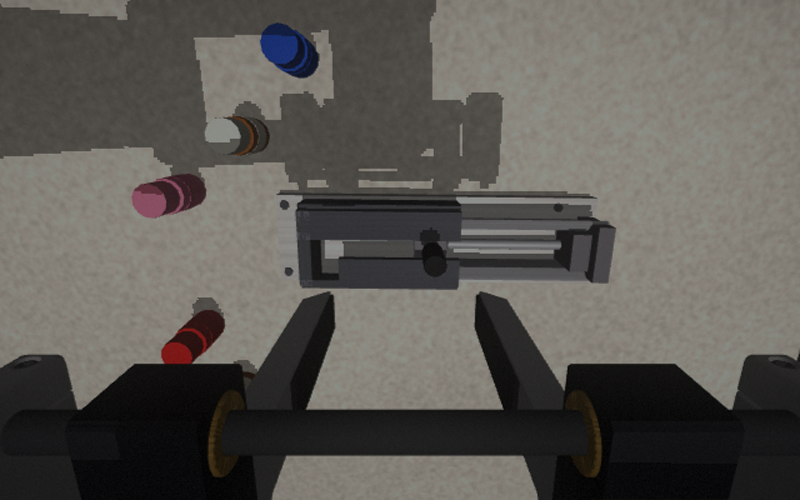

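The wrist view shows the track lying horizontally, with the post's lower end at about (430,237) and its top at (433,265), and the left vial's cap at (222,136). I'll enlarge the track for measuring.

Run:
```python
import cv2
im=cv2.imread("pics/w0.png")[145:240,215:500]
cv2.imwrite("pics/w0c.png",cv2.convertScaleAbs(cv2.resize(im,None,fx=2.8,fy=2.8*2,interpolation=cv2.INTER_CUBIC),alpha=2.2))
```

```text
(no output)
```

View pics/w0c.png

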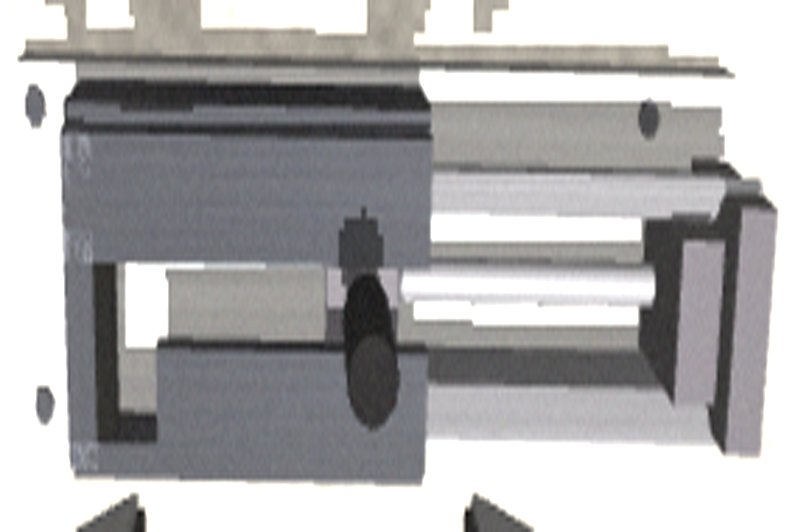

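Run:
```python
from h import *
import pickle; m=pickle.load(open("w0.pkl","rb"))
P=lambda c,z: ray(m,(215+(c[0]+.5)/2.8-.5,145+(c[1]+.5)/5.6-.5),z).round(4)[:2]
for n,c,z in [("pUL",(64,132),.044),("pUR",(430,134),.044),("pLL",(75,477),.044),("pLR",(422,483),.044),("slotEndU",(95,262),.044),("slotEndL",(97,440),.044),("laneUpR",(400,262),.044),("laneUpL",(165,262),.044),("laneLoL",(160,342),.044),("laneLoR",(425,344),.044),("notchEdge",(158,410),.044),("post",(373,384),.084),("stopUL",(728,205),.054),("stopUR",(776,207),.054),("stopLL",(726,455),.054),("stopLR",(762,457),.054),("screwNU",(35,105),.012),("screwNL",(45,404),.012),("screwF",(649,120),.012)]:
    print(n,P(c,z))
v=lambda c:(c[0]*.8,c[1]*.8)
print("vialL",ray(m,v((222,136)),.06), "pinkchk",ray(m,v((149,199)),.06),"red",ray(m,v((177,355)),.06))
```

```text
pUL [0.4968 0.1058]
pUR [0.6193 0.1063]
pLL [0.4969 0.0444]
pLR [0.6191 0.0441]
slotEndU [0.506  0.0835]
slotEndL [0.505  0.0513]
laneUpR [0.61   0.0842]
laneUpL [0.5299 0.0836]
laneLoL [0.5277 0.0694]
laneLoR [0.6191 0.0697]
notchEdge [0.5266 0.057 ]
post [0.5984 0.0751]
stopUL [0.716  0.0971]
stopUR [0.7317 0.0968]
stopLL [0.7208 0.0537]
stopLR [0.733  0.0535]
screwNU [0.4782 0.1049]
screwNL [0.478  0.0471]
screwF [0.704  0.1037]
vialL [0.45304438 0.15946062 0.06      ] pinkchk [0.39665927 0.11604448 0.06      ] red [ 0.39955442 -0.00702139  0.06      ]
```

```bash
python3 -c "
from h import *
go(.5984,.0754,.12,90)"
```

```text
{'time_s': np.float64(1.8167), 'eef_pos': array([0.5771, 0.0855, 0.2022]), 'tool_rot': array([-1.799245e+02, -6.670000e-02,  9.045800e+01]), 'contact_force': array([ 0.0278,  0.6863, -0.0757]), 'width': np.float64(0.641), 'grasp_force': np.float64(0.0)}
linear [-0.0412  0.0849  0.3288] twist 0.0013 rows 2.1 0.1
```

>>> jog_arm([
  {"linear": [-0.04, 0.085, 0.32], "twist": 0.001},
  {"linear": [-0.04, 0.085, 0.32], "twist": 0.001},
  {"linear": [-0.04, 0.085, 0.32], "twist": 0.001},
  {"linear": [-0.04, 0.085, 0.32], "twist": 0.001},
  {"linear": [-0.04, 0.085, 0.32], "twist": 0.001},
  {"linear": [-0.04, 0.085, 0.32], "twist": 0.001},
])

```text
time_s: 2.32
eef_pos: [0.6003, 0.0752, 0.126]
tool_rot: [179.7, -0.0, 90.1]
contact_force: [0.8, 0.2, 0.7]
width: 0.55
grasp_force: 0.0
```

```bash
python3 -c "
from h import *
go(.5984,.0754,.071,90)
m=eyes.camera_model('wrist');im=eyes.grab_frame('wrist');cv2.imwrite('pics/w1.png',im)
print(proj(m,(.5984,.0751,.084)))
st()"
```

```text
{'time_s': np.float64(2.3167), 'eef_pos': array([0.6003, 0.0752, 0.126 ]), 'tool_rot': array([ 1.797017e+02, -3.510000e-02,  9.009310e+01]), 'contact_force': array([0.7656, 0.1563, 0.6847]), 'width': np.float64(0.5499), 'grasp_force': np.float64(0.0)}
linear [ 0.0008 -0.0077  0.22  ] twist 0.0003 rows 1.3 0.0
[319.38644182 234.95221282]
{'time_s': np.float64(2.3667), 'eef_pos': array([0.6005, 0.075 , 0.1261]), 'tool_rot': array([ 1.79674e+02, -3.00000e-02,  9.00794e+01]), 'contact_force': array([ 0.4179,  0.2524, -0.1025]), 'width': np.float64(0.548), 'grasp_force': np.float64(0.0)}
```

View pics/w1.png

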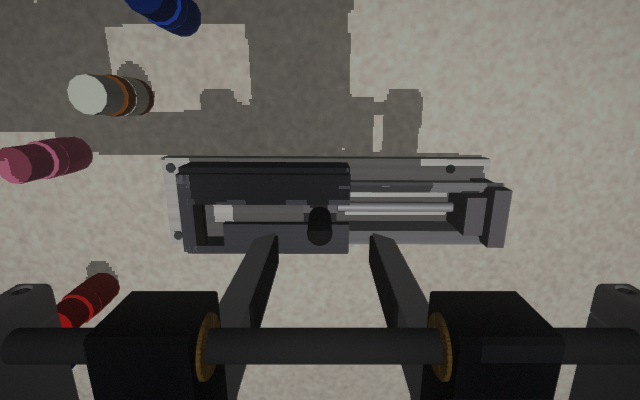

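The post top is at (320,234), which matches the predicted (319,235). Descending.

>>> jog_arm([
  {"linear": [0, -0.006, 0.1], "twist": 0},
  {"linear": [0, -0.006, 0.21], "twist": 0},
  {"linear": [0, -0.006, 0.21], "twist": 0},
  {"linear": [0, -0.006, 0.21], "twist": 0},
  {"linear": [0, -0.006, 0.21], "twist": 0},
  {"linear": [0, -0.006, 0.21], "twist": 0},
])

```text
time_s: 2.87
eef_pos: [0.5995, 0.0742, 0.0729]
tool_rot: [179.7, -0.0, 90.0]
contact_force: [0.2, -0.4, 0.0]
width: 0.549
grasp_force: 0.0
```

>>> jog_arm([
  {"linear": [0, 0, 0], "twist": 0},
  {"linear": [0, 0, 0], "twist": 0},
  {"linear": [0, 0, 0], "twist": 0},
  {"linear": [0, 0, 0], "twist": 0},
  {"linear": [0, 0, 0], "twist": 0},
  {"linear": [0, 0, 0], "twist": 0},
  {"linear": [0, 0, 0], "twist": 0},
  {"linear": [0, 0, 0], "twist": 0},
  {"linear": [0, 0, 0], "twist": 0},
  {"linear": [0, 0, 0], "twist": 0},
], grip=1, squeeze=12)

```text
time_s: 3.7
eef_pos: [0.5979, 0.074, 0.07]
tool_rot: [180.0, -0.0, 90.0]
contact_force: [-0.2, -0.1, 0.0]
width: 0.169
grasp_force: 12.0
```

>>> jog_arm([
  {"linear": [0, -0.02, 0], "twist": 0},
  {"linear": [0, -0.045, 0], "twist": 0},
  {"linear": [0, -0.075, 0], "twist": 0},
  {"linear": [0, -0.105, 0], "twist": 0},
  {"linear": [0, -0.135, 0], "twist": 0},
  {"linear": [0, -0.165, 0], "twist": 0},
  {"linear": [0, -0.195, 0], "twist": 0},
  {"linear": [0, -0.22, 0], "twist": 0},
  {"linear": [0, -0.24, 0], "twist": 0},
  {"linear": [0, -0.24, 0], "twist": 0},
])

```text
time_s: 4.53
eef_pos: [0.5383, 0.0742, 0.07]
tool_rot: [179.8, -0.0, 90.0]
contact_force: [6.0, 0.8, -4.1]
width: 0.17
grasp_force: 12.0
```

>>> jog_arm([
  {"linear": [0, -0.012, 0], "twist": 0},
  {"linear": [0, -0.024, 0], "twist": 0},
  {"linear": [0, -0.036, 0], "twist": 0},
  {"linear": [0, -0.048, 0], "twist": 0},
  {"linear": [0, -0.056, 0], "twist": 0},
  {"linear": [0, -0.056, 0], "twist": 0},
  {"linear": [0, -0.056, 0], "twist": 0},
])

```text
time_s: 5.12
eef_pos: [0.5252, 0.0743, 0.07]
tool_rot: [179.8, -0.0, 90.0]
contact_force: [6.0, 0.3, -3.9]
width: 0.164
grasp_force: 12.0
```

>>> jog_arm([
  {"linear": [0, -0.004, 0], "twist": 0},
  {"linear": [0, -0.008, 0], "twist": 0},
  {"linear": [0, -0.012, 0], "twist": 0},
  {"linear": [0, -0.016, 0], "twist": 0},
  {"linear": [0, -0.016, 0], "twist": 0},
  {"linear": [0, -0.016, 0], "twist": 0},
])

```text
time_s: 5.62
eef_pos: [0.5213, 0.0743, 0.0701]
tool_rot: [179.8, -0.0, 90.0]
contact_force: [6.3, 1.3, -4.9]
width: 0.166
grasp_force: 12.0
```

>>> jog_arm([
  {"linear": [0, -0.004, 0], "twist": 0},
  {"linear": [0, -0.008, 0], "twist": 0},
  {"linear": [0, -0.008, 0], "twist": 0},
  {"linear": [0, -0.008, 0], "twist": 0},
])

```text
time_s: 5.95
eef_pos: [0.5193, 0.0743, 0.07]
tool_rot: [179.8, -0.0, 90.0]
contact_force: [6.0, 0.4, -4.6]
width: 0.167
grasp_force: 12.0
```

>>> jog_arm([
  {"linear": [0, -0.004, 0], "twist": 0},
  {"linear": [0, -0.006, 0], "twist": 0},
  {"linear": [0, -0.006, 0], "twist": 0},
  {"linear": [0, -0.006, 0], "twist": 0},
])

```text
time_s: 6.28
eef_pos: [0.5179, 0.0743, 0.07]
tool_rot: [179.8, -0.0, 90.0]
contact_force: [6.4, 0.9, -3.9]
width: 0.169
grasp_force: 12.0
```

>>> jog_arm([
  {"linear": [0, -0.004, 0], "twist": 0},
  {"linear": [0, -0.006, 0], "twist": 0},
  {"linear": [0, -0.006, 0], "twist": 0},
  {"linear": [0, -0.006, 0], "twist": 0},
])

```text
time_s: 6.62
eef_pos: [0.5167, 0.0743, 0.07]
tool_rot: [179.7, -0.0, 90.0]
contact_force: [7.5, 1.0, -5.4]
width: 0.17
grasp_force: 12.0
```

>>> jog_arm([
  {"linear": [0, -0.004, 0], "twist": 0},
  {"linear": [0, -0.006, 0], "twist": 0},
  {"linear": [0, -0.006, 0], "twist": 0},
  {"linear": [0, -0.006, 0], "twist": 0},
])

```text
time_s: 6.95
eef_pos: [0.5161, 0.0743, 0.07]
tool_rot: [179.6, -0.0, 90.0]
contact_force: [10.6, 1.7, -7.4]
width: 0.166
grasp_force: 12.0
```

>>> jog_arm([
  {"linear": [0, 0.004, 0], "twist": 0},
  {"linear": [0, 0.007, 0], "twist": 0},
  {"linear": [0, 0.007, 0], "twist": 0},
  {"linear": [0, 0.007, 0], "twist": 0},
])

```text
time_s: 7.28
eef_pos: [0.5169, 0.0743, 0.0701]
tool_rot: [179.7, -0.0, 90.0]
contact_force: [6.5, 1.3, -4.6]
width: 0.166
grasp_force: 12.0
```

>>> jog_arm([
  {"linear": [-0.006, 0, 0], "twist": 0},
  {"linear": [-0.012, 0, 0], "twist": 0},
  {"linear": [-0.018, 0, 0], "twist": 0},
  {"linear": [-0.02, 0, 0], "twist": 0},
  {"linear": [-0.02, 0, 0], "twist": 0},
])

```text
time_s: 7.7
eef_pos: [0.5169, 0.0694, 0.07]
tool_rot: [179.7, -0.1, 90.0]
contact_force: [6.8, 1.0, -5.1]
width: 0.168
grasp_force: 12.0
```

>>> jog_arm([
  {"linear": [-0.008, 0, 0], "twist": 0},
  {"linear": [-0.016, 0, 0], "twist": 0},
  {"linear": [-0.024, 0, 0], "twist": 0},
  {"linear": [-0.032, 0, 0], "twist": 0},
  {"linear": [-0.038, 0, 0], "twist": 0},
  {"linear": [-0.038, 0, 0], "twist": 0},
  {"linear": [-0.038, 0, 0], "twist": 0},
])

```text
time_s: 8.28
eef_pos: [0.5168, 0.0597, 0.07]
tool_rot: [179.7, -0.0, 90.0]
contact_force: [6.3, 1.2, -4.9]
width: 0.169
grasp_force: 12.0
```

Run:
```python
from h import *
o=st(); m=eyes.camera_model("wrist"); im=eyes.grab_frame("wrist"); cv2.imwrite("pics/w2.png",im)
p=o["eef_pos"];print(proj(m,(p[0],p[1],.084)),proj(m,(.517,.0757,.044)))
cv2.imwrite("pics/w2c.png",cv2.convertScaleAbs(cv2.resize(im[100:300,220:520],(780,520),interpolation=cv2.INTER_CUBIC),alpha=2.2))
```

```text
{'time_s': np.float64(8.2833), 'eef_pos': array([0.5168, 0.0597, 0.07  ]), 'tool_rot': array([ 1.797325e+02, -4.230000e-02,  9.000430e+01]), 'contact_force': array([ 6.3496,  1.1559, -4.8866]), 'width': np.float64(0.1688), 'grasp_force': np.float64(11.9996)}
[322.73486479 278.71717842] [322.78448642 218.81788048]
```

View pics/w2c.png

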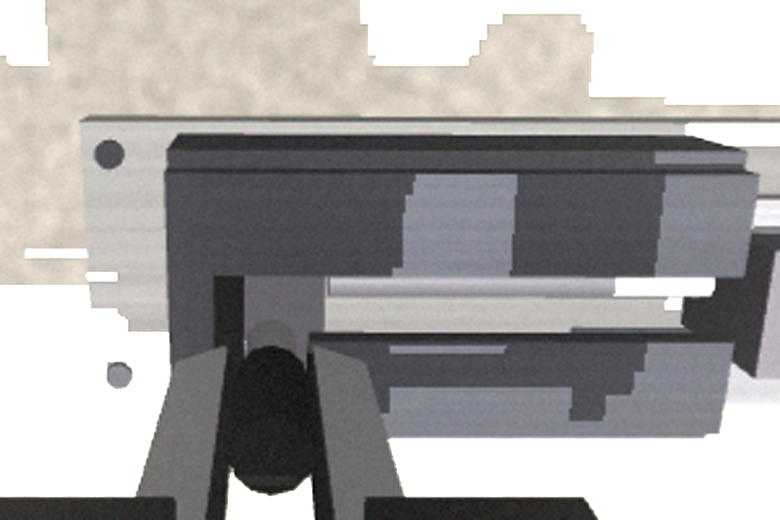

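The crop shows the post in the notch at (270,420), with its stem left of the notch edge at (310,340). I'll hand the load to the notch edge before opening.

>>> jog_arm([
  {"linear": [0, 0.002, 0], "twist": 0},
  {"linear": [0, 0.004, 0], "twist": 0},
  {"linear": [0, 0.006, 0], "twist": 0},
  {"linear": [0, 0.006, 0], "twist": 0},
  {"linear": [0, 0.006, 0], "twist": 0},
])

```text
time_s: 8.75
eef_pos: [0.5182, 0.0597, 0.07]
tool_rot: [179.8, -0.0, 90.0]
contact_force: [5.8, 1.0, -4.5]
width: 0.168
grasp_force: 12.0
```

>>> jog_arm([
  {"linear": [0, 0.002, 0], "twist": 0},
  {"linear": [0, 0.004, 0], "twist": 0},
  {"linear": [0, 0.005, 0], "twist": 0},
  {"linear": [0, 0.005, 0], "twist": 0},
])

```text
time_s: 9.08
eef_pos: [0.5194, 0.0597, 0.07]
tool_rot: [179.8, -0.0, 90.0]
contact_force: [5.4, 0.6, -4.5]
width: 0.17
grasp_force: 12.0
```

>>> jog_arm([
  {"linear": [0, 0.002, 0], "twist": 0},
  {"linear": [0, 0.005, 0], "twist": 0},
  {"linear": [0, 0.005, 0], "twist": 0},
  {"linear": [0, 0.005, 0], "twist": 0},
])

```text
time_s: 9.42
eef_pos: [0.5197, 0.0597, 0.07]
tool_rot: [179.9, -0.0, 90.0]
contact_force: [5.6, 0.9, -3.2]
width: 0.169
grasp_force: 12.0
```

>>> jog_arm([
  {"linear": [0, 0.003, 0], "twist": 0},
  {"linear": [0, 0.004, 0], "twist": 0},
  {"linear": [0, 0.004, 0], "twist": 0},
  {"linear": [0, 0.004, 0], "twist": 0},
])

```text
time_s: 9.75
eef_pos: [0.5198, 0.0597, 0.07]
tool_rot: [-180.0, -0.0, 90.0]
contact_force: [2.1, 1.4, -2.2]
width: 0.172
grasp_force: 12.0
```

Contact has shifted to the notch edge, so I open the fingers.

>>> jog_arm([
  {"linear": [0, 0.002, 0], "twist": 0},
  {"linear": [0, 0.002, 0], "twist": 0},
  {"linear": [0, 0.002, 0], "twist": 0},
  {"linear": [0, 0.002, 0], "twist": 0},
  {"linear": [0, 0.002, 0], "twist": 0},
  {"linear": [0, 0.002, 0], "twist": 0},
  {"linear": [0, 0.002, 0], "twist": 0},
  {"linear": [0, 0.002, 0], "twist": 0},
], grip=0.45)

```text
time_s: 10.42
eef_pos: [0.5205, 0.0595, 0.07]
tool_rot: [-180.0, -0.0, 90.0]
contact_force: [-0.0, 0.9, 0.0]
width: 0.55
grasp_force: 0.0
```

```bash
python3 -c "
from h import *
go(.51,.06,.15,135)"
```

```text
{'time_s': np.float64(10.4167), 'eef_pos': array([0.5205, 0.0595, 0.07  ]), 'tool_rot': array([-1.799921e+02, -2.500000e-03,  9.001760e+01]), 'contact_force': array([-0.0425,  0.9194,  0.0384]), 'width': np.float64(0.5502), 'grasp_force': np.float64(0.0)}
linear [ 0.0019 -0.0421 -0.3202] twist -0.125 rows 1.9 6.3
```

>>> jog_arm([
  {"linear": [0, 0, -0.15], "twist": 0},
  {"linear": [0, 0, -0.28], "twist": -0.02},
  {"linear": [0.1, -0.07, -0.28], "twist": -0.25},
  {"linear": [0.2, -0.14, -0.28], "twist": -0.25},
  {"linear": [0.3, -0.2, -0.28], "twist": -0.25},
  {"linear": [0.4, -0.27, -0.28], "twist": -0.25},
  {"linear": [0.4, -0.27, -0.28], "twist": -0.25},
  {"linear": [0.4, -0.27, -0.28], "twist": -0.25},
  {"linear": [0.4, -0.27, -0.28], "twist": -0.25},
  {"linear": [0.4, -0.27, -0.28], "twist": -0.25},
])

```text
time_s: 11.25
eef_pos: [0.4528, 0.1598, 0.1401]
tool_rot: [180.0, 0.0, 154.9]
contact_force: [-0.7, 0.2, -1.0]
width: 0.552
grasp_force: 0.0
```

```bash
python3 -c "
from h import *
go(.453,.1595,.14,180)"
```

```text
{'time_s': np.float64(11.25), 'eef_pos': array([0.4528, 0.1598, 0.1401]), 'tool_rot': array([1.799947e+02, 7.300000e-03, 1.548744e+02]), 'contact_force': array([-0.6978,  0.2307, -1.0005]), 'width': np.float64(0.5517), 'grasp_force': np.float64(0.0)}
linear [-0.0012 -0.0009  0.0003] twist -0.0698 rows 0.0 3.5
```

>>> jog_arm([
  {"linear": [0, 0, 0], "twist": -0.0698},
  {"linear": [0, 0, 0], "twist": -0.0698},
  {"linear": [0, 0, 0], "twist": -0.0698},
  {"linear": [0, 0, 0], "twist": -0.0698},
  {"linear": [0, 0, 0], "twist": -0.0698},
  {"linear": [0, 0, 0], "twist": -0.0698},
  {"linear": [0, 0, 0], "twist": -0.0698},
])

```text
time_s: 11.83
eef_pos: [0.453, 0.1595, 0.14]
tool_rot: [180.0, 0.0, 179.5]
contact_force: [1.0, -0.3, 0.1]
width: 0.55
grasp_force: 0.0
```

Run:
```python
from h import *
import pickle
st(); m=eyes.camera_model("wrist"); im=eyes.grab_frame("wrist"); cv2.imwrite("pics/w3.png",im); pickle.dump(m,open("w3.pkl","wb"))
print("expect cap",proj(m,(.453,.1595,.06)),"post",proj(m,(.52,.0605,.084)),"stop",proj(m,(.7325,.0757,.054)))
cv2.imwrite("pics/w3v.png",cv2.convertScaleAbs(cv2.resize(im,(800,500),interpolation=cv2.INTER_CUBIC),alpha=1.7))
```

```text
{'time_s': np.float64(11.8333), 'eef_pos': array([0.453 , 0.1595, 0.14  ]), 'tool_rot': array([1.799964e+02, 7.000000e-04, 1.795166e+02]), 'contact_force': array([ 0.9746, -0.3183,  0.0594]), 'width': np.float64(0.5503), 'grasp_force': np.float64(0.0)}
expect cap [323.96256731 215.72516385] post [187.23238943 315.80995322] stop [240.24339948 487.51941638]
```

View pics/w3v.png

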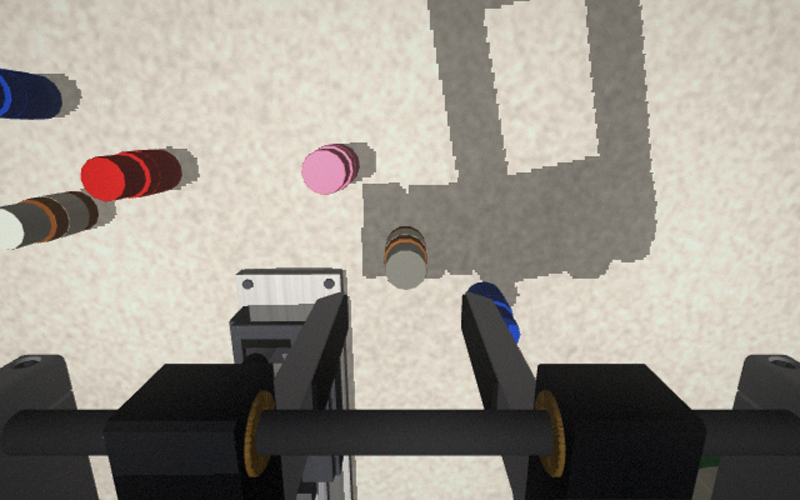

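The amber vial's cap is at (325,215) in the full frame, matching the expected (324,216). Descending and gripping the cap.

>>> jog_arm([
  {"linear": [0, 0, 0.1], "twist": -0.001},
  {"linear": [0, 0, 0.2], "twist": -0.001},
  {"linear": [0, 0, 0.28], "twist": -0.001},
  {"linear": [0, 0, 0.308], "twist": -0.001},
  {"linear": [0, 0, 0.308], "twist": -0.001},
  {"linear": [0, 0, 0.308], "twist": -0.001},
  {"linear": [0, 0, 0.308], "twist": -0.001},
])

```text
time_s: 12.47
eef_pos: [0.4542, 0.1598, 0.0646]
tool_rot: [180.0, 0.2, 179.9]
contact_force: [0.3, -0.7, 0.4]
width: 0.545
grasp_force: 0.0
```

>>> jog_arm([
  {"linear": [0, 0, 0], "twist": 0},
  {"linear": [0, 0, 0], "twist": 0},
  {"linear": [0, 0, 0], "twist": 0},
  {"linear": [0, 0, 0], "twist": 0},
  {"linear": [0, 0, 0], "twist": 0},
  {"linear": [0, 0, 0], "twist": 0},
  {"linear": [0, 0, 0], "twist": 0},
  {"linear": [0, 0, 0], "twist": 0},
], grip=1, squeeze=8)

```text
time_s: 13.13
eef_pos: [0.4534, 0.1596, 0.0634]
tool_rot: [180.0, 0.0, 180.0]
contact_force: [-0.1, 0.8, 2.1]
width: 0.262
grasp_force: 8.0
```

Run:
```python
from h import *
import pickle
m=pickle.load(open("w3.pkl","rb")); print("capR",ray(m,(5.5,181.6),.06),ray(m,(64/.8*.8*1.0,0),.06))
go(.69,.0757,.14,180)
```

```text
capR [ 0.42541358 -0.06750868  0.06      ] [ 0.31050772 -0.00094627  0.06      ]
{'time_s': np.float64(13.1333), 'eef_pos': array([0.4534, 0.1596, 0.0634]), 'tool_rot': array([1.799856e+02, 4.600000e-02, 1.799611e+02]), 'contact_force': array([-0.0603,  0.822 ,  2.1283]), 'width': np.float64(0.2618), 'grasp_force': np.float64(7.9952)}
linear [-0.9468 -0.3349 -0.3065] twist -0.0001 rows 6.3 0.0
```

>>> jog_arm([
  {"linear": [0, 0, -0.15], "twist": 0},
  {"linear": [0, 0, -0.3], "twist": 0},
  {"linear": [-0.12, -0.04, -0.31], "twist": 0},
  {"linear": [-0.28, -0.1, -0.31], "twist": 0},
  {"linear": [-0.43, -0.16, -0.31], "twist": 0},
  {"linear": [-0.58, -0.22, -0.31], "twist": 0},
  {"linear": [-0.73, -0.28, -0.31], "twist": 0},
  {"linear": [-0.87, -0.32, -0.31], "twist": 0},
  {"linear": [-0.97, -0.336, -0.31], "twist": 0},
  {"linear": [-0.998, -0.336, -0.31], "twist": 0},
])

```text
time_s: 13.97
eef_pos: [0.7051, 0.0733, 0.1381]
tool_rot: [-180.0, -0.1, 179.8]
contact_force: [-0.8, 0.4, -0.3]
width: 0.263
grasp_force: 8.0
```

>>> jog_arm([
  {"linear": [0, 0, 0], "twist": 0},
  {"linear": [0, 0, 0], "twist": 0},
  {"linear": [0, 0, 0], "twist": 0},
  {"linear": [0, 0, 0], "twist": 0},
])

```text
time_s: 14.3
eef_pos: [0.7013, 0.0761, 0.1411]
tool_rot: [180.0, -0.0, -180.0]
contact_force: [0.7, -0.2, 0.1]
width: 0.263
grasp_force: 8.0
```

Run:
```python
from h import *
import pickle
go(.703,.0757,.1,180); m=eyes.camera_model("wrist"); im=eyes.grab_frame("wrist"); cv2.imwrite("pics/w4.png",im); pickle.dump(m,open("w4.pkl","wb"))
print([proj(m,p).round(1) for p in [(.703,.0757,.137),(.52,.0605,.084),(.62,.0912,.036),(.62,.0602,.036),(.71,.0757,.012)]])
cv2.imwrite("pics/w4v.png",cv2.convertScaleAbs(cv2.resize(im[60:400,160:480],(564,600),interpolation=cv2.INTER_CUBIC),alpha=2))
```

```text
{'time_s': np.float64(14.3), 'eef_pos': array([0.7013, 0.0761, 0.1411]), 'tool_rot': array([ 1.799902e+02, -9.600000e-03, -1.799788e+02]), 'contact_force': array([ 0.6885, -0.2086,  0.1008]), 'width': np.float64(0.2633), 'grasp_force': np.float64(7.9918)}
linear [-0.0068 -0.0018  0.1642] twist 0.0001 rows 1.0 0.0
[array([323.3, 264.7]), array([294.4, -98.8]), array([344.3, 100.7]), array([302.4, 100.7]), array([323.4, 207.7])]
```

View pics/w4v.png

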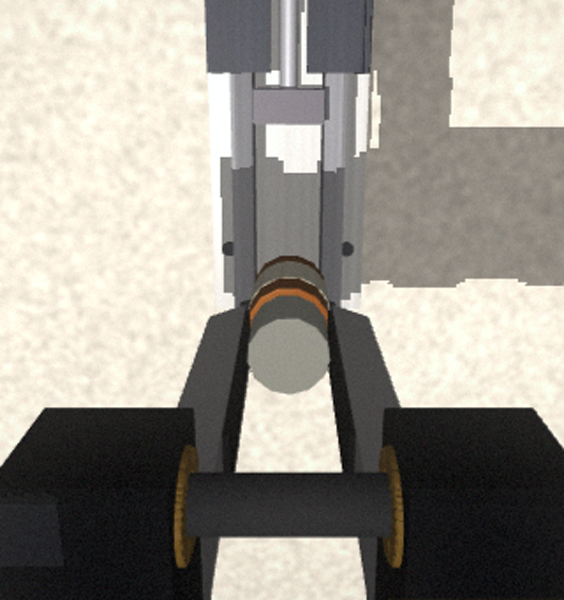

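The view shows the held vial above the channel, with its cap at crop (289,357). The parked follower spans crop (253–329, 90–124), and the channel is centred at about crop x=289.

Run:
```python
from h import *
import pickle
m=pickle.load(open("w4.pkl","rb")); f=lambda c,z:ray(m,(160+(c[0]+.5)/1.7625-.5,60+(c[1]+.5)/1.765-.5),z).round(4)
print("foll front",f((253,124),.048),f((329,124),.048),"plate end",f((206,73),.044),f((372,73),.044),"wall lips",f((234,167),.043),f((344,167),.043),"screws",f((228,248),.012),f((348,248),.012))
```

```text
foll front [0.6405 0.0612 0.048 ] [0.6405 0.0924 0.048 ] plate end [0.6204 0.0422 0.044 ] [0.6204 0.1098 0.044 ] wall lips [0.6588 0.0525 0.043 ] [0.6588 0.0994 0.043 ] screws [0.7033 0.0458 0.012 ] [0.7032 0.1053 0.012 ]
```

>>> jog_arm([
  {"linear": [-0.004, 0, 0.05], "twist": 0},
  {"linear": [-0.004, 0, 0.1], "twist": 0},
  {"linear": [-0.004, 0, 0.14], "twist": 0},
  {"linear": [-0.004, 0, 0.18], "twist": 0},
  {"linear": [-0.004, 0, 0.21], "twist": 0},
  {"linear": [-0.004, 0, 0.24], "twist": 0},
  {"linear": [-0.004, 0, 0.25], "twist": 0},
  {"linear": [-0.004, 0, 0.25], "twist": 0},
  {"linear": [-0.004, 0, 0.25], "twist": 0},
])

```text
time_s: 15.1
eef_pos: [0.7037, 0.0753, 0.0781]
tool_rot: [180.0, 0.0, 180.0]
contact_force: [-0.0, -0.0, 0.5]
width: 0.261
grasp_force: 8.0
```

>>> jog_arm([
  {"linear": [0, 0, 0.004], "twist": 0},
  {"linear": [0, 0, 0.008], "twist": 0},
  {"linear": [0, 0, 0.01], "twist": 0},
  {"linear": [0, 0, 0.01], "twist": 0},
  {"linear": [0, 0, 0.01], "twist": 0},
])

```text
time_s: 15.52
eef_pos: [0.7036, 0.0754, 0.0757]
tool_rot: [180.0, 0.0, 180.0]
contact_force: [-0.1, -0.4, 0.0]
width: 0.263
grasp_force: 8.0
```

>>> jog_arm([
  {"linear": [0, 0, 0.002], "twist": 0},
  {"linear": [0, 0, 0.004], "twist": 0},
  {"linear": [0, 0, 0.004], "twist": 0},
  {"linear": [0, 0, 0.004], "twist": 0},
])

```text
time_s: 15.85
eef_pos: [0.7039, 0.0754, 0.0754]
tool_rot: [180.0, 0.1, 180.0]
contact_force: [-1.5, -0.2, 4.1]
width: 0.262
grasp_force: 8.0
```

>>> jog_arm([
  {"linear": [0, 0, -0.002], "twist": 0},
  {"linear": [0, 0, -0.002], "twist": 0},
  {"linear": [0, 0, -0.002], "twist": 0},
  {"linear": [0, 0, -0.002], "twist": 0},
  {"linear": [0, 0, -0.002], "twist": 0},
  {"linear": [0, 0, -0.06], "twist": 0},
  {"linear": [0, 0, -0.16], "twist": 0},
  {"linear": [0, 0, -0.26], "twist": 0},
  {"linear": [0, 0, -0.28], "twist": 0},
], grip=0.55)

```text
time_s: 16.6
eef_pos: [0.7057, 0.0754, 0.15]
tool_rot: [180.0, 0.5, 180.0]
contact_force: [0.4, -0.1, 0.6]
width: 0.449
grasp_force: 0.0
```

Run:
```python
from h import *
go(.55,-.03,.145,180); go(.426,-.068,.145,180)
```

```text
{'time_s': np.float64(16.6), 'eef_pos': array([0.7057, 0.0754, 0.15  ]), 'tool_rot': array([179.9809,   0.4897, 179.9627]), 'contact_force': array([ 0.3903, -0.102 ,  0.6155]), 'width': np.float64(0.4487), 'grasp_force': np.float64(0.0)}
linear [ 0.6226 -0.4221  0.02  ] twist -0.0001 rows 4.5 0.0
{'time_s': np.float64(16.6), 'eef_pos': array([0.7057, 0.0754, 0.15  ]), 'tool_rot': array([179.9809,   0.4897, 179.9627]), 'contact_force': array([ 0.3903, -0.102 ,  0.6155]), 'width': np.float64(0.4487), 'grasp_force': np.float64(0.0)}
linear [ 1.1185 -0.5744  0.02  ] twist -0.0001 rows 7.5 0.0
```

>>> jog_arm([
  {"linear": [0.12, -0.07, 0], "twist": 0},
  {"linear": [0.27, -0.15, 0], "twist": 0},
  {"linear": [0.42, -0.24, 0], "twist": 0},
  {"linear": [0.57, -0.32, 0], "twist": 0},
  {"linear": [0.72, -0.41, 0], "twist": 0},
  {"linear": [0.86, -0.49, 0], "twist": 0},
  {"linear": [0.95, -0.54, 0], "twist": 0},
  {"linear": [1.0, -0.57, 0], "twist": 0},
  {"linear": [1.0, -0.57, 0], "twist": 0},
  {"linear": [1.0, -0.57, 0], "twist": 0},
])

```text
time_s: 17.43
eef_pos: [0.4532, -0.0671, 0.1442]
tool_rot: [180.0, 0.0, 179.9]
contact_force: [0.9, -0.8, 0.4]
width: 0.449
grasp_force: 0.0
```

>>> jog_arm([
  {"linear": [0.08, 0, 0], "twist": 0},
  {"linear": [0.11, -0.004, 0], "twist": 0},
  {"linear": [0.11, -0.004, 0], "twist": 0},
  {"linear": [0.11, -0.004, 0], "twist": 0},
  {"linear": [0.11, -0.004, 0], "twist": 0},
])

```text
time_s: 17.85
eef_pos: [0.4269, -0.0677, 0.1445]
tool_rot: [180.0, 0.0, 180.0]
contact_force: [-0.2, 0.2, 0.4]
width: 0.452
grasp_force: 0.0
```

Run:
```python
from h import *
st(); m=eyes.camera_model("wrist"); im=eyes.grab_frame("wrist"); cv2.imwrite("pics/w5.png",im)
e=proj(m,(.426,-.068,.06)); print("exp",e)
hsv=cv2.cvtColor(im,cv2.COLOR_BGR2HSV); u,v=e.astype(int); x0,y0=max(u-40,0),max(v-40,0)
g=cv2.cvtColor(im,cv2.COLOR_BGR2GRAY)[y0:v+40,x0:u+40]
c=cv2.HoughCircles(cv2.medianBlur(g,3),cv2.HOUGH_GRADIENT,1,20,param1=80,param2=10,minRadius=12,maxRadius=26)
for a in (c[0][:4] if c is not None else []): print(a[0]+x0,a[1]+y0,a[2],ray(m,(a[0]+x0,a[1]+y0),.06).round(4), im[int(a[1]+y0),int(a[0]+x0)])
cv2.imwrite("pics/w5c.png",cv2.convertScaleAbs(cv2.resize(im[y0:v+40,x0:u+40],None,fx=6,fy=6),alpha=1.6))
```

```text
{'time_s': np.float64(17.85), 'eef_pos': array([ 0.4269, -0.0677,  0.1445]), 'tool_rot': array([1.799905e+02, 3.990000e-02, 1.799981e+02]), 'contact_force': array([-0.1775,  0.2293,  0.3618]), 'width': np.float64(0.4515), 'grasp_force': np.float64(0.0)}
exp [323.62207601 212.736741  ]
319.5 210.5 17.7 [ 0.4243 -0.0711  0.06  ] [73 79 80]
```

Run:
```python
import cv2,numpy as np
im=cv2.imread("pics/w5.png"); g=cv2.cvtColor(im,cv2.COLOR_BGR2GRAY); s=cv2.cvtColor(im,cv2.COLOR_BGR2HSV)[...,1]
print("row212",list(zip(range(296,352,2),g[212,296:352:2].tolist(),s[212,296:352:2].tolist())))
print("col323",list(zip(range(176,250,2),g[176:250:2,323].tolist(),s[176:250:2,323].tolist())))
# seed-fill of the cap
mk=np.zeros((402,642),np.uint8); q=cv2.medianBlur(im,3)
n,_,mk,r=cv2.floodFill(q.copy(),mk,(321,213),0,(10,)*3,(10,)*3,4|cv2.FLOODFILL_FIXED_RANGE|(255<<8)|cv2.FLOODFILL_MASK_ONLY)
ys,xs=np.nonzero(mk[1:-1,1:-1]); print(n,r,xs.mean(),ys.mean())
if n>20: print(cv2.minEnclosingCircle(np.c_[xs,ys].astype(np.float32)))
```

```text
row212 [(296, 75, 23), (298, 73, 23), (300, 71, 28), (302, 72, 31), (304, 63, 24), (306, 79, 19), (308, 78, 26), (310, 76, 26), (312, 78, 19), (314, 79, 26), (316, 79, 22), (318, 77, 20), (320, 77, 20), (322, 79, 22), (324, 79, 22), (326, 78, 22), (328, 80, 22), (330, 77, 20), (332, 78, 23), (334, 79, 25), (336, 68, 22), (338, 72, 27), (340, 72, 31), (342, 74, 30), (344, 73, 27), (346, 70, 25), (348, 70, 31), (350, 70, 28)]
col323 [(176, 72, 24), (178, 71, 28), (180, 27, 120), (182, 48, 35), (184, 50, 35), (186, 57, 68), (188, 28, 109), (190, 64, 165), (192, 47, 72), (194, 42, 30), (196, 42, 18), (198, 56, 18), (200, 81, 22), (202, 77, 26), (204, 79, 22), (206, 79, 22), (208, 79, 26), (210, 79, 19), (212, 79, 19), (214, 78, 23), (216, 81, 22), (218, 79, 25), (220, 80, 25), (222, 78, 23), (224, 78, 19), (226, 79, 25), (228, 99, 25), (230, 125, 27), (232, 128, 20), (234, 130, 19), (236, 130, 14), (238, 130, 17), (240, 125, 26), (242, 119, 23), (244, 121, 25), (246, 126, 25), (248, 126, 20)]
9981 (292, 129, 232, 105) 390.46027452159103 183.95240957819857
((405.14959716796875, 181.39071655273438), 117.97370147705078)
```

The row and column profiles put the cap's centre at about (320,213), i.e. (0.426, -0.0705). I shift there and grip.

>>> jog_arm([
  {"linear": [0.003, -0.011, 0.1], "twist": 0},
  {"linear": [0.003, -0.011, 0.2], "twist": 0},
  {"linear": [0.003, -0.011, 0.28], "twist": 0},
  {"linear": [0.003, -0.011, 0.324], "twist": 0},
  {"linear": [0.003, -0.011, 0.324], "twist": 0},
  {"linear": [0.003, -0.011, 0.324], "twist": 0},
  {"linear": [0.003, -0.011, 0.324], "twist": 0},
])

```text
time_s: 18.48
eef_pos: [0.4264, -0.071, 0.0648]
tool_rot: [-180.0, 0.1, 180.0]
contact_force: [-0.4, -0.8, -0.2]
width: 0.452
grasp_force: 0.0
```

>>> jog_arm([
  {"linear": [0, 0, 0], "twist": 0},
  {"linear": [0, 0, 0], "twist": 0},
  {"linear": [0, 0, 0], "twist": 0},
  {"linear": [0, 0, 0], "twist": 0},
  {"linear": [0, 0, 0], "twist": 0},
  {"linear": [0, 0, 0], "twist": 0},
  {"linear": [0, 0, 0], "twist": 0},
  {"linear": [0, 0, 0], "twist": 0},
], grip=1, squeeze=8)

```text
time_s: 19.15
eef_pos: [0.4259, -0.0708, 0.0643]
tool_rot: [-180.0, 0.1, 180.0]
contact_force: [-0.1, 0.6, 5.5]
width: 0.267
grasp_force: 8.0
```

Run:
```python
from h import *
go(.664,.0757,.15,180)
```

```text
{'time_s': np.float64(19.15), 'eef_pos': array([ 0.4259, -0.0708,  0.0643]), 'tool_rot': array([-1.799839e+02,  1.060000e-01,  1.799643e+02]), 'contact_force': array([-0.0786,  0.5611,  5.4932]), 'width': np.float64(0.2674), 'grasp_force': np.float64(7.999)}
linear [-0.9522  0.5868 -0.3426] twist -0.0001 rows 7.0 0.0
```

>>> jog_arm([
  {"linear": [0, 0, -0.15], "twist": 0},
  {"linear": [0, 0, -0.3], "twist": 0},
  {"linear": [-0.1, 0.06, -0.36], "twist": 0},
  {"linear": [-0.23, 0.14, -0.36], "twist": 0},
  {"linear": [-0.37, 0.23, -0.36], "twist": 0},
  {"linear": [-0.51, 0.315, -0.36], "twist": 0},
  {"linear": [-0.65, 0.4, -0.36], "twist": 0},
  {"linear": [-0.79, 0.485, -0.36], "twist": 0},
  {"linear": [-0.9, 0.555, -0.36], "twist": 0},
  {"linear": [-0.952, 0.587, -0.36], "twist": 0},
])

```text
time_s: 19.98
eef_pos: [0.6651, 0.0784, 0.1508]
tool_rot: [179.9, -0.1, -179.9]
contact_force: [-0.7, -0.3, -0.5]
width: 0.263
grasp_force: 8.0
```

>>> jog_arm([
  {"linear": [0, 0, 0], "twist": 0},
  {"linear": [0, 0, 0], "twist": 0},
  {"linear": [0, 0, 0], "twist": 0},
  {"linear": [0, 0, 0], "twist": 0},
  {"linear": [0, 0, 0], "twist": 0},
])

```text
time_s: 20.4
eef_pos: [0.6624, 0.075, 0.1539]
tool_rot: [-180.0, -0.0, 179.9]
contact_force: [0.2, 1.2, -0.3]
width: 0.26
grasp_force: 8.0
```

Run:
```python
from h import *
go(.664,.0757,.079,180); m=eyes.camera_model("wrist"); im=eyes.grab_frame("wrist"); cv2.imwrite("pics/w6.png",im)
print([proj(m,p).round(1) for p in [(.664,.0757,.15),(.64,.0757,.048)]])
g=cv2.cvtColor(im,cv2.COLOR_BGR2GRAY); cv2.imwrite("pics/w6c.png",im[60:400,160:480])
```

```text
{'time_s': np.float64(20.4), 'eef_pos': array([0.6624, 0.075 , 0.1539]), 'tool_rot': array([-1.799929e+02, -5.000000e-04,  1.798976e+02]), 'contact_force': array([ 0.1512,  1.2011, -0.2907]), 'width': np.float64(0.2603), 'grasp_force': np.float64(7.9945)}
linear [-0.0062  0.003   0.2995] twist -0.0003 rows 1.8 0.0
[array([325.6, 264.6]), array([324.8, 178.4])]
```

>>> jog_arm([
  {"linear": [-0.004, 0.002, 0.07], "twist": 0},
  {"linear": [-0.004, 0.002, 0.13], "twist": 0},
  {"linear": [-0.004, 0.002, 0.18], "twist": 0},
  {"linear": [-0.004, 0.002, 0.22], "twist": 0},
  {"linear": [-0.004, 0.002, 0.25], "twist": 0},
  {"linear": [-0.004, 0.002, 0.28], "twist": 0},
  {"linear": [-0.004, 0.002, 0.297], "twist": 0},
  {"linear": [-0.004, 0.002, 0.297], "twist": 0},
  {"linear": [-0.004, 0.002, 0.297], "twist": 0},
])

```text
time_s: 21.2
eef_pos: [0.6644, 0.0764, 0.0794]
tool_rot: [180.0, 0.0, 180.0]
contact_force: [0.2, 0.0, -0.0]
width: 0.263
grasp_force: 8.0
```

>>> jog_arm([
  {"linear": [0, 0, 0.004], "twist": 0},
  {"linear": [0, 0, 0.008], "twist": 0},
  {"linear": [0, 0, 0.01], "twist": 0},
  {"linear": [0, 0, 0.01], "twist": 0},
  {"linear": [0, 0, 0.01], "twist": 0},
])

```text
time_s: 21.62
eef_pos: [0.6643, 0.0764, 0.0769]
tool_rot: [180.0, 0.0, 180.0]
contact_force: [0.1, 1.2, 0.4]
width: 0.263
grasp_force: 8.0
```

>>> jog_arm([
  {"linear": [0, 0, 0.002], "twist": 0},
  {"linear": [0, 0, 0.004], "twist": 0},
  {"linear": [0, 0, 0.004], "twist": 0},
  {"linear": [0, 0, 0.004], "twist": 0},
])

```text
time_s: 21.95
eef_pos: [0.6645, 0.0764, 0.0765]
tool_rot: [180.0, 0.1, 180.0]
contact_force: [0.1, -0.3, 3.5]
width: 0.26
grasp_force: 8.0
```

Contact with the floor. I release, rise, then look.

>>> jog_arm([
  {"linear": [0, 0, -0.002], "twist": 0},
  {"linear": [0, 0, -0.002], "twist": 0},
  {"linear": [0, 0, -0.002], "twist": 0},
  {"linear": [0, 0, -0.002], "twist": 0},
  {"linear": [0, 0, -0.002], "twist": 0},
  {"linear": [0, 0, -0.06], "twist": 0},
  {"linear": [0, 0, -0.16], "twist": 0},
  {"linear": [0, 0, -0.26], "twist": 0},
  {"linear": [0, 0, -0.3], "twist": 0},
], grip=0.45)

```text
time_s: 22.7
eef_pos: [0.6658, 0.0764, 0.1549]
tool_rot: [180.0, 0.3, 180.0]
contact_force: [-0.0, -0.0, 0.5]
width: 0.551
grasp_force: 0.0
```

>>> jog_arm([
  {"linear": [0.1, 0, 0], "twist": 0},
  {"linear": [0.25, 0, 0], "twist": 0.02},
  {"linear": [0.4, 0, 0], "twist": 0.25},
  {"linear": [0.5, -0.02, 0], "twist": 0.25},
  {"linear": [0.56, -0.04, 0], "twist": 0.25},
  {"linear": [0.57, -0.06, 0], "twist": 0.25},
  {"linear": [0.57, -0.06, 0], "twist": 0.25},
  {"linear": [0.57, -0.06, 0], "twist": 0.25},
  {"linear": [0.57, -0.06, 0], "twist": 0.25},
  {"linear": [0.57, -0.06, 0], "twist": 0.25},
])

```text
time_s: 23.53
eef_pos: [0.5214, 0.0614, 0.1502]
tool_rot: [-180.0, -0.0, 115.1]
contact_force: [-0.0, 0.8, 0.3]
width: 0.55
grasp_force: 0.0
```

Run:
```python
from h import *
go(.52,.06,.15,90)
```

```text
{'time_s': np.float64(23.5333), 'eef_pos': array([0.5214, 0.0614, 0.1502]), 'tool_rot': array([-1.799789e+02, -1.390000e-02,  1.151428e+02]), 'contact_force': array([-0.0056,  0.8332,  0.3284]), 'width': np.float64(0.55), 'grasp_force': np.float64(0.0)}
linear [-0.0026 -0.0076  0.0009] twist 0.0698 rows 0.0 3.5
```

>>> jog_arm([
  {"linear": [0, -0.003, 0], "twist": 0.0698},
  {"linear": [0, -0.003, 0], "twist": 0.0698},
  {"linear": [0, -0.003, 0], "twist": 0.0698},
  {"linear": [0, -0.003, 0], "twist": 0.0698},
  {"linear": [0, -0.003, 0], "twist": 0.0698},
  {"linear": [0, -0.003, 0], "twist": 0.0698},
  {"linear": [0, -0.003, 0], "twist": 0.0698},
])

```text
time_s: 24.12
eef_pos: [0.5209, 0.0611, 0.1504]
tool_rot: [-180.0, -0.0, 90.5]
contact_force: [-0.1, -0.1, -0.2]
width: 0.552
grasp_force: 0.0
```

Run:
```python
from h import *
go(.52,.0597,.0705,90); m=eyes.camera_model("wrist"); im=eyes.grab_frame("wrist"); cv2.imwrite("pics/w7.png",im)
print([proj(m,p).round(1) for p in [(.52,.0605,.084),(.7035,.0757,.072),(.6645,.0757,.072),(.6645,.0757,.012)]])
cv2.imwrite("pics/w7v.png",cv2.convertScaleAbs(cv2.resize(im[80:330,220:620],(800,500),interpolation=cv2.INTER_CUBIC),alpha=2))
```

```text
{'time_s': np.float64(24.1167), 'eef_pos': array([0.5209, 0.0611, 0.1504]), 'tool_rot': array([-1.799784e+02, -3.500000e-03,  9.045980e+01]), 'contact_force': array([-0.1438, -0.1098, -0.2289]), 'width': np.float64(0.5515), 'grasp_force': np.float64(0.0)}
linear [-0.0057 -0.0038  0.3197] twist 0.0013 rows 1.9 0.1
[array([321.5, 222.7]), array([577.1, 199. ]), array([522.9, 198.6]), array([484.8, 180.7])]
```

View pics/w7v.png

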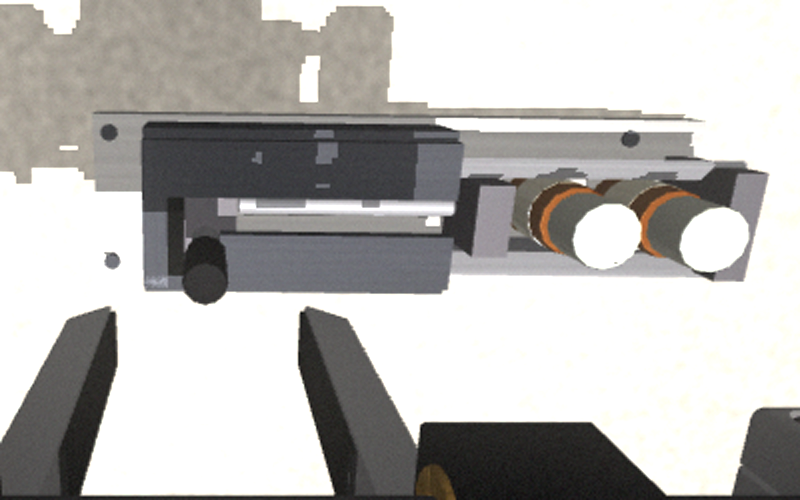

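Both white caps are upright in the channel at (523,198) and (577,199), as predicted. The parked post's top is at (322,222), also as predicted. I regrip the post.

>>> jog_arm([
  {"linear": [-0.003, -0.004, 0.1], "twist": 0.001},
  {"linear": [-0.003, -0.004, 0.2], "twist": 0.001},
  {"linear": [-0.003, -0.004, 0.28], "twist": 0.001},
  {"linear": [-0.003, -0.004, 0.318], "twist": 0.001},
  {"linear": [-0.003, -0.004, 0.318], "twist": 0.001},
  {"linear": [-0.003, -0.004, 0.318], "twist": 0.001},
  {"linear": [-0.003, -0.004, 0.318], "twist": 0.001},
])

```text
time_s: 24.75
eef_pos: [0.5212, 0.0604, 0.0728]
tool_rot: [179.8, -0.0, 90.0]
contact_force: [-0.4, 0.2, 0.1]
width: 0.552
grasp_force: 0.0
```

>>> jog_arm([
  {"linear": [0, 0, 0], "twist": 0},
  {"linear": [0, 0, 0], "twist": 0},
  {"linear": [0, 0, 0], "twist": 0},
  {"linear": [0, 0, 0], "twist": 0},
  {"linear": [0, 0, 0], "twist": 0},
  {"linear": [0, 0, 0], "twist": 0},
  {"linear": [0, 0, 0], "twist": 0},
  {"linear": [0, 0, 0], "twist": 0},
  {"linear": [0, 0, 0], "twist": 0},
  {"linear": [0, 0, 0], "twist": 0},
], grip=1, squeeze=12)

```text
time_s: 25.58
eef_pos: [0.52, 0.0604, 0.0714]
tool_rot: [-180.0, -0.0, 90.0]
contact_force: [-1.7, -1.1, 3.0]
width: 0.166
grasp_force: 12.0
```

>>> jog_arm([
  {"linear": [0, -0.004, 0], "twist": 0},
  {"linear": [0, -0.008, 0], "twist": 0},
  {"linear": [0, -0.01, 0], "twist": 0},
  {"linear": [0, -0.01, 0], "twist": 0},
  {"linear": [0, -0.01, 0], "twist": 0},
])

```text
time_s: 26.0
eef_pos: [0.5195, 0.0604, 0.0714]
tool_rot: [179.7, -0.0, 90.0]
contact_force: [6.5, 0.6, -2.6]
width: 0.165
grasp_force: 12.0
```

Another 1.2 mm back, then sideways out of the notch.

>>> jog_arm([
  {"linear": [0, -0.003, 0], "twist": 0},
  {"linear": [0, -0.005, 0], "twist": 0},
  {"linear": [0, -0.005, 0], "twist": 0},
  {"linear": [0, -0.005, 0], "twist": 0},
])

```text
time_s: 26.33
eef_pos: [0.5184, 0.0604, 0.0715]
tool_rot: [179.7, -0.0, 90.0]
contact_force: [7.6, 0.9, -3.5]
width: 0.168
grasp_force: 12.0
```

>>> jog_arm([
  {"linear": [0.006, 0, 0], "twist": 0},
  {"linear": [0.014, 0, 0], "twist": 0},
  {"linear": [0.02, 0, 0], "twist": 0},
  {"linear": [0.02, 0, 0], "twist": 0},
  {"linear": [0.02, 0, 0], "twist": 0},
])

```text
time_s: 26.75
eef_pos: [0.5185, 0.0651, 0.0714]
tool_rot: [179.7, 0.0, 90.0]
contact_force: [6.6, 0.7, -2.3]
width: 0.168
grasp_force: 12.0
```

>>> jog_arm([
  {"linear": [0.008, 0, 0], "twist": 0},
  {"linear": [0.016, 0, 0], "twist": 0},
  {"linear": [0.024, 0, 0], "twist": 0},
  {"linear": [0.032, 0, 0], "twist": 0},
  {"linear": [0.04, 0, 0], "twist": 0},
  {"linear": [0.04, 0, 0], "twist": 0},
  {"linear": [0.04, 0, 0], "twist": 0},
])

```text
time_s: 27.33
eef_pos: [0.5185, 0.0752, 0.0715]
tool_rot: [179.7, 0.0, 90.0]
contact_force: [6.3, -1.1, -3.5]
width: 0.167
grasp_force: 12.0
```

>>> jog_arm([
  {"linear": [0, 0.006, 0], "twist": 0},
  {"linear": [0, 0.014, 0], "twist": 0},
  {"linear": [0, 0.022, 0], "twist": 0},
  {"linear": [0, 0.03, 0], "twist": 0},
  {"linear": [0, 0.038, 0], "twist": 0},
  {"linear": [0, 0.046, 0], "twist": 0},
  {"linear": [0, 0.054, 0], "twist": 0},
  {"linear": [0, 0.062, 0], "twist": 0},
  {"linear": [0, 0.07, 0], "twist": 0},
  {"linear": [0, 0.07, 0], "twist": 0},
])

```text
time_s: 28.17
eef_pos: [0.536, 0.0751, 0.0714]
tool_rot: [179.7, 0.0, 90.0]
contact_force: [6.3, -0.3, -2.5]
width: 0.167
grasp_force: 12.0
```

>>> jog_arm([
  {"linear": [0, 0.004, 0], "twist": 0},
  {"linear": [0, 0.008, 0], "twist": 0},
  {"linear": [0, 0.012, 0], "twist": 0},
  {"linear": [0, 0.016, 0], "twist": 0},
  {"linear": [0, 0.02, 0], "twist": 0},
  {"linear": [0, 0.02, 0], "twist": 0},
  {"linear": [0, 0.02, 0], "twist": 0},
])

```text
time_s: 28.75
eef_pos: [0.5407, 0.0751, 0.0714]
tool_rot: [179.7, 0.0, 90.0]
contact_force: [5.2, -1.2, -2.3]
width: 0.168
grasp_force: 12.0
```

>>> jog_arm([
  {"linear": [0, 0.003, 0], "twist": 0},
  {"linear": [0, 0.006, 0], "twist": 0},
  {"linear": [0, 0.009, 0], "twist": 0},
  {"linear": [0, 0.01, 0], "twist": 0},
  {"linear": [0, 0.01, 0], "twist": 0},
  {"linear": [0, 0.01, 0], "twist": 0},
])

```text
time_s: 29.25
eef_pos: [0.5421, 0.0751, 0.0714]
tool_rot: [179.9, 0.0, 90.0]
contact_force: [5.4, -0.7, -1.9]
width: 0.167
grasp_force: 12.0
```

>>> jog_arm([
  {"linear": [0, 0.002, 0], "twist": 0},
  {"linear": [0, 0.004, 0], "twist": 0},
  {"linear": [0, 0.004, 0], "twist": 0},
  {"linear": [0, 0.004, 0], "twist": 0},
])

```text
time_s: 29.58
eef_pos: [0.5428, 0.0752, 0.0714]
tool_rot: [179.9, 0.0, 90.0]
contact_force: [4.8, -1.0, -1.0]
width: 0.169
grasp_force: 12.0
```

>>> jog_arm([
  {"linear": [0, 0.002, 0], "twist": 0},
  {"linear": [0, 0.004, 0], "twist": 0},
  {"linear": [0, 0.004, 0], "twist": 0},
  {"linear": [0, 0.004, 0], "twist": 0},
])

```text
time_s: 29.92
eef_pos: [0.5437, 0.0753, 0.0714]
tool_rot: [180.0, 0.0, 90.0]
contact_force: [5.2, -0.5, -1.0]
width: 0.169
grasp_force: 12.0
```

>>> jog_arm([
  {"linear": [0, 0.002, 0], "twist": 0},
  {"linear": [0, 0.002, 0], "twist": 0},
  {"linear": [0, 0.002, 0], "twist": 0},
  {"linear": [0, 0.002, 0], "twist": 0},
])

```text
time_s: 30.25
eef_pos: [0.5438, 0.0754, 0.0714]
tool_rot: [180.0, -0.0, 90.0]
contact_force: [3.6, -0.9, 0.2]
width: 0.165
grasp_force: 12.0
```

>>> jog_arm([
  {"linear": [0, 0.002, 0], "twist": 0},
  {"linear": [0, 0.003, 0], "twist": 0},
  {"linear": [0, 0.003, 0], "twist": 0},
  {"linear": [0, 0.003, 0], "twist": 0},
])

```text
time_s: 30.58
eef_pos: [0.5441, 0.0754, 0.0713]
tool_rot: [-179.9, -0.0, 90.0]
contact_force: [0.3, -1.7, 3.7]
width: 0.165
grasp_force: 12.0
```

The load is now on the vials (force about 0 at the expected x = 0.544). I open and retreat.

>>> jog_arm([
  {"linear": [0, 0, 0], "twist": 0},
  {"linear": [0, 0, 0], "twist": 0},
  {"linear": [0, 0, 0], "twist": 0},
  {"linear": [0, 0, 0], "twist": 0},
  {"linear": [0, 0, 0], "twist": 0},
  {"linear": [0, 0, 0], "twist": 0},
  {"linear": [0, 0, -0.1], "twist": 0},
  {"linear": [0, 0, -0.2], "twist": 0},
  {"linear": [0, 0, -0.3], "twist": 0},
  {"linear": [0, 0, -0.32], "twist": 0},
], grip=0.45)

```text
time_s: 31.42
eef_pos: [0.547, 0.0756, 0.1563]
tool_rot: [179.5, -0.0, 90.0]
contact_force: [0.8, -0.7, 1.6]
width: 0.546
grasp_force: 0.0
```

>>> jog_arm([
  {"linear": [0, 0, 0], "twist": 0},
  {"linear": [0, 0, 0], "twist": 0},
  {"linear": [0, 0, 0], "twist": 0},
  {"linear": [0, 0, 0], "twist": 0},
])

```text
time_s: 31.75
eef_pos: [0.5434, 0.0753, 0.1489]
tool_rot: [-179.8, 0.0, 90.0]
contact_force: [1.0, 0.0, -0.3]
width: 0.55
grasp_force: 0.0
```

Run:
```python
from h import *
st(); m=eyes.camera_model("wrist"); im=eyes.grab_frame("wrist"); cv2.imwrite("pics/w8.png",im)
im=cv2.medianBlur(im,3)
g=cv2.cvtColor(im,cv2.COLOR_BGR2GRAY)
ex={"v1":(.706,.0757,.072),"v2":(.678,.0757,.072)}
print("exp",{k:proj(m,p).round(1) for k,p in ex.items()}, "post",proj(m,(.544,.0757,.084)).round(1))
# cap tops: brightest blobs near the channel
u0,v0=proj(m,(.64,.0757,.072)).astype(int); roi=g[v0-35:v0+35,u0:u0+160]
_,b=cv2.threshold(roi,0,255,cv2.THRESH_BINARY+cv2.THRESH_OTSU)
n,_,s,c=cv2.connectedComponentsWithStats(b)
for i in range(1,n):
    if s[i][4]>150: q=c[i]+[u0,v0-35]; print(s[i],q.round(1),ray(m,q,.072).round(4))
# post top: dark circle
u,v=proj(m,(.544,.0757,.084)).astype(int); d=(g[v-25:v+25,u-25:u+25]<22).astype(np.uint8)
n,_,s,c=cv2.connectedComponentsWithStats(d)
for i in range(1,n):
    if s[i][4]>60: print("dark",s[i]+[u-25,v-25,0,0,0],c[i]+[u-25,v-25])
```

```text
{'time_s': np.float64(31.75), 'eef_pos': array([0.5434, 0.0753, 0.1489]), 'tool_rot': array([-1.797654e+02,  2.400000e-03,  9.001190e+01]), 'contact_force': array([ 0.9797,  0.015 , -0.2568]), 'width': np.float64(0.5498), 'grasp_force': np.float64(0.0)}
exp {'v1': array([548.3, 216.9]), 'v2': array([509.5, 216.8])} post [324.1 222.1]
[   0    0  160   70 6945] [553.8 223.5] [0.7109 0.0706 0.072 ]
dark [314 198  23  21 305] [324.57704918 207.15081967]
```

Run:
```python
import cv2,numpy as np
im=cv2.imread("pics/w8.png"); g=cv2.medianBlur(cv2.cvtColor(im,cv2.COLOR_BGR2GRAY),3)
for v in (212,218): print(v,[(u,int(g[v,u])) for u in range(480,580,3)])
for u in (510,549,324): print(u,[(v,int(g[v,u])) for v in range(186,248,3)])
h=cv2.HoughCircles(g[180:260,470:600],cv2.HOUGH_GRADIENT,1,25,param1=80,param2=11,minRadius=14,maxRadius=24)
print(h+np.array([470,180,0]) if h is not None else None)
```

```text
212 [(480, 66), (483, 44), (486, 43), (489, 45), (492, 45), (495, 137), (498, 152), (501, 151), (504, 152), (507, 151), (510, 151), (513, 152), (516, 152), (519, 151), (522, 152), (525, 151), (528, 46), (531, 47), (534, 115), (537, 151), (540, 151), (543, 151), (546, 152), (549, 151), (552, 151), (555, 150), (558, 151), (561, 151), (564, 150), (567, 86), (570, 146), (573, 145), (576, 141), (579, 138)]
218 [(480, 53), (483, 66), (486, 47), (489, 45), (492, 50), (495, 153), (498, 152), (501, 152), (504, 151), (507, 152), (510, 152), (513, 152), (516, 151), (519, 151), (522, 151), (525, 150), (528, 46), (531, 52), (534, 152), (537, 151), (540, 151), (543, 151), (546, 152), (549, 151), (552, 151), (555, 151), (558, 150), (561, 150), (564, 150), (567, 140), (570, 142), (573, 145), (576, 141), (579, 139)]
510 [(186, 58), (189, 57), (192, 55), (195, 55), (198, 52), (201, 151), (204, 152), (207, 152), (210, 151), (213, 152), (216, 152), (219, 152), (222, 152), (225, 152), (228, 151), (231, 148), (234, 137), (237, 146), (240, 144), (243, 139), (246, 144)]
549 [(186, 29), (189, 29), (192, 29), (195, 30), (198, 32), (201, 58), (204, 152), (207, 151), (210, 151), (213, 151), (216, 152), (219, 151), (222, 151), (225, 151), (228, 151), (231, 151), (234, 76), (237, 137), (240, 137), (243, 138), (246, 142)]
324 [(186, 30), (189, 30), (192, 30), (195, 31), (198, 14), (201, 13), (204, 12), (207, 14), (210, 15), (213, 18), (216, 27), (219, 27), (222, 26), (225, 25), (228, 26), (231, 27), (234, 57), (237, 58), (240, 58), (243, 150), (246, 145)]
[[[504.5        211.5         22.29999924]
  [549.5        218.5         17.70000076]]]
```

The cap edges give centres at (510,216) and (550,218), against the expected (509.5,217) and (548,217). The 28 mm pitch means the vials touch, upright at the stop. The post is at the expected x in the lane, within about 1 mm of centre. I hand in.

```bash
python3 -c "
from bench import bot
print(bot.sign_off())"
```

```text
the job is handed in; nothing more can be done
None
```

I handed the job in at about 32 s, and no verdict came back. In the last wrist picture both amber vials stand upright and touching at the stop, and the post is in the lane where the follower should rest on them.

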